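# Brake the bin dolly, free the empty dolly

## Task

Three small wheeled dollies stand on the laundry shelf, each with a brake lever. First push the lever of the dolly carrying the two stacked clear bins fully down to lock it, then flick the lever of the empty dolly fully up so that it can be wheeled away. Leave the lever of the dolly with the single bin as it is.

Things in the scene. Friction and masses are not known exactly. Their poses are not given: they have to be found in the camera images.
- stack_pad (a point): Centre of the dark steel foot pad (28 long, 24 wide, 9 thick, mm) at the free end of the brake lever of the fixed dolly (160 x 130, 55 high) with two stacked bins (top 180 high, front 30 behind the hinge), 75 mm from the hinge. y = along the hinge pin, across the lever; x turns with the lever and is level when it is fully up; the lever points to the -x side.
- stack_lever (a joint): Brake lever of the dolly with the two stacked bins. 0 = fully up, released (slopes up 30 deg from the hinge); 0.52 = level; 0.87 = fully down, locked (down 20 deg). Hinge pin level, 58 mm above the shelf; pad centre 95 mm high when up, 32 mm when down. Stiff (about 4 N at the pad), no spring, stays where left. Space beside and below the pad is free.
- empty_pad (a point): Centre of the dark steel foot pad (28 long, 24 wide, 9 thick, mm) at the free end of the brake lever of the empty fixed dolly (bare deck 160 x 130, 55 high), 75 mm from the hinge. y = along the hinge pin, across the lever; x turns with the lever and is level when it is fully up; the lever points to the -x side.
- empty_lever (a joint): Brake lever of the empty dolly. 0 = fully up, released (slopes up 30 deg from the hinge); 0.52 = level; 0.87 = fully down, locked (down 20 deg). Hinge pin level, 58 mm above the shelf; pad centre 95 mm high when up, 32 mm when down. Stiff (about 4 N at the pad), no spring, stays where left. Space beside and below the pad is free.
- single_pad (a point): Centre of the dark steel foot pad (28 long, 24 wide, 9 thick, mm) at the free end of the brake lever of the fixed dolly with one bin (top 117 high; leave this lever alone), 75 mm from the hinge. y = along the hinge pin, across the lever; x turns with the lever and is level when it is fully up; the lever points to the -x side.

How it is judged:
By the outcome, as a careful person would: the job done as asked, in the order asked, and still so for the second after the job is handed in, with the robot touching nothing.
It also fails if it takes over 43 s, if anything falls off the work surface, if the arm or the gripper's body presses on something with over 40 N, if the wrist force passes 120 N, or if a joint passes its speed limit or range.

## Robot

A 7-joint arm with a two-finger parallel gripper is mounted at the origin on the work surface. World frame = base frame: x ahead of the robot, y to its left, z up, the work surface at z = 0. Lengths are in m, angles in degrees, forces in N, time in s.
With the tool pointing down it reaches from about 0.35 to 0.9 m from the base axis. Payload 19.9 kg.
Tool frame: the origin (TCP) lies between the finger pads; the fingertips stand 14 mm ahead of it and the grasp point (between the pads) lies 5 mm behind it; z points along the fingers, y is the line along which they close (so a half turn about z gives the same grasp; the last joint's range is limited). The gripper opens to 85 mm and grips with 20 to 120 N. Pads are 22 mm wide; open, the fingers measure 114 mm over their backs; the gripper's body (76 mm by 85 mm) begins 54 mm behind the grasp point. The pads swing forward as they close: fully open they stand 13 mm farther back than shut.
Start: joints at [63.913, 23.915, -0.59, 92.452, 0.269, 63.638, -3.037], TCP at [0.251, -0.572, 0.245] pointing down, gripper open.
Joint ranges: [-161.28, 161.28], [-22.2, 115.67], [-73.04, 71.86], [3.21, 147.25], [-68.34, 248.33], [10.77, 114.83], [-161.83, 161.83]. Speed limits (degrees/s): [108.29, 108.29, 136.94, 136.94, 172.46, 172.46, 172.46].

## Interface

Orientations are given as a 3x3 rotation matrix whose columns are the frame's x, y, z axes.
In Python, from station import arm gives the robot as it stands.
- The arm moves only by the tool play_rows, never from a script. Its argument "rows" is a list of rows, each an object of numbers: "gripper": the opening, from 0 (shut) to 1 (fully open); "dx", "dy", "dz": the shift along the world's x, y, z in m; "wx", "wy", "wz": the turn, a rotation vector about the world's x, y, z in degrees. In form: [{"gripper": .., "dx": .., "dy": .., "dz": .., "wx": .., "wy": .., "wz": ..}, ...]. A call has 1 to 8 rows; each row shifts and turns the commanded pose from where the row before left it; what a row does not reach is not made up. A row lasts 1/12 s, in which the tool goes at most 41.7 mm and 7.16 degrees, less where a joint would pass 70% of its speed; a pose out of reach is approached as far as the arm can. A call is refused whole if a number of a shift passes 0.0417 or a number of a turn 7.16, either way. A call with a gripper value outside its range is refused whole. The fingers move at their own pace and stop on an object; "newtons" is the grip in N (left out, the last holds). Time passes only in rows, so rows that do not move let the fingers close. It gives the time, the measured TCP pose, the force, the opening and the grip force at its end, in the units of the state.
- arm.sense(): the state, without advancing time (a new reading comes with each control period).
- arm.camera(name): name is "scene" or "top" or "wrist"; returns the picture (400x640x3 uint8, red, green, blue); there is no depth.
- arm.camera_params(name): a dict with "mtx" (3x3 intrinsics, pixels), "distortion" ([k1, k2, p1, p2, k3] as OpenCV has them; the pictures are not rectified), "T" (4x4, takes a point from camera to world coordinates). Camera axes: x right, y up, looking along -z (the intrinsics and any distortion apply to the point x, -y, -z); pixel columns grow to the right and rows downward; lengths in m; the calibration is good to about 2 mm. A picture is of the moment at which its call begins: read the wrist's pose just before it. camera_params takes no time and is no camera call; for the wrist camera it gives the pose at the moment of the call.
- arm.sign_off(): hands the job in; it is judged then, once.
Trained networks look in the newest picture that a camera, given by its name, has taken for a name from the list of things; names that differ only in an ending like _2 or _b are one class to them, and where a whole thing is asked for, a point or a joint stands for the part that bears it (a point fixed in the world has none). Each returns a list of dicts, best first, with "score" (0 to 1); they miss things now and then, are a little off and sometimes report something else, mostly with a low value. They report only what shows in the picture. A call takes as long as a camera call.
- arm.spot_in(name, camera): "centre" ([row, column] in pixels, amid what is visible of it).
- arm.trace(name, camera): "pixels" (400x640 bool, what is visible of it) and "centre" ([row, column] in pixels, amid what is visible of it).
- arm.landmark_of(name, camera): "centre" ([row, column] in pixels: a listed point, or the origin of a listed thing).
The state is a dict: "time": time; "qpos": joint angles; "qvel": joint speeds; "joint_efforts": joint torques, N m; "tcp_pos": TCP position; "tcp_rot": TCP orientation; "force": force on the tool from outside, world axes, zero at the start; "moment": the same for the moment, N m; "finger_gap": finger opening in m; "finger_force": force on a finger pad.
Only numpy, scipy, OpenCV 4.12 (cv2) and the standard library are available. Lean on these libraries where they do the work, as an engineer would, in place of code of your own. Each camera call takes 0.05 s, during which the arm holds its last target. There are 200 camera calls.

## Working session

There is one attempt and no reset: what is moved stays moved. The work goes in short steps, Python scripts to look and compute and a tool call to move; the robot and the scene stay as the last step left them, time stands still between calls to the robot, and variables do not carry over. Pictures are saved under pics/ and viewed, at most 10 in all, crops included, and the job is handed in when it is done.

Besides the shell and the picture viewer there is one more tool, called after "Request:" as name(argument=value, ...), one argument or row to a line, values as JSON. play_rows: Moves the arm, as the interface text tells. Its arguments: {"type":"object","properties":{"rows":{"type":"array","items":{"type":"object","properties":{"gripper":{"type":"number"},"dx":{"type":"number"},"dy":{"type":"number"},"dz":{"type":"number"},"wx":{"type":"number"},"wy":{"type":"number"},"wz":{"type":"number"}}}},"newtons":{"type":"number"}},"required":["rows"]}

```bash
mkdir -p pics; cat > h.py <<'E'
from station import arm
import numpy as np, cv2
def shot(c,fn=None):
    P=arm.camera_params(c); im=arm.camera(c)
    if fn: cv2.imwrite('pics/'+fn,im[:,:,::-1])
    return P,im
def ray(P,rc):
    u=cv2.undistortPoints(np.array([[[rc[1],rc[0]]]],float),np.array(P['mtx']),np.array(P['distortion']))[0,0]
    T=np.array(P['T']); d=T[:3,:3]@np.array([u[0],-u[1],-1.]); return T[:3,3],d/np.linalg.norm(d)
def atz(P,rc,z):
    o,d=ray(P,rc); return o+d*(z-o[2])/d[2]
def tri(rs):
    A=np.zeros((3,3));b=np.zeros(3)
    for o,d in rs:
        M=np.eye(3)-np.outer(d,d);A+=M;b+=M@o
    p=np.linalg.solve(A,b); return p,[np.linalg.norm((np.eye(3)-np.outer(d,d))@(p-o)) for o,d in rs]
E
python3 - <<'E'
from h import *
np.set_printoptions(precision=3,suppress=True)
Ps={}
for c in ('scene','top'):
    Ps[c],_=shot(c,c+'1.png'); print(c,Ps[c]['T'][:3,3])
for n in ('stack_pad','empty_pad','single_pad'):
    L={}
    for c in ('scene','top'):
        r=arm.landmark_of(n,c); L[c]=r
        for k in r[:3]: print(n,c,k['score'],np.array(k['centre']),atz(Ps[c],k['centre'],.095),atz(Ps[c],k['centre'],.032))
    if L['scene'] and L['top']: print(tri([ray(Ps[c],L[c][0]['centre']) for c in L]))
print(arm.sense())
E
```

```text
scene [ 0.839 -0.491  0.704]
top [ 0.334 -0.021  1.015]
stack_pad scene 0.94 [329.  225.1] [ 0.524 -0.327  0.095] [ 0.491 -0.31   0.032]
stack_pad scene 0.54 [144.8 371.5] [0.498 0.223 0.095] [0.463 0.297 0.032]
stack_pad top 0.73 [224.1 482.3] [ 0.524 -0.326  0.095] [ 0.537 -0.347  0.032]
(array([ 0.524, -0.327,  0.095]), [np.float64(5.391458615921394e-05), np.float64(5.391458615926399e-05)])
empty_pad scene 0.65 [217.2 325.7] [ 0.531 -0.035  0.095] [0.499 0.012 0.032]
empty_pad top 0.9 [214.  313.2] [0.503 0.003 0.095] [0.515 0.005 0.032]
(array([0.51 , 0.003, 0.048]), [np.float64(0.0029666234964978114), np.float64(0.002966623496497644)])
single_pad scene 0.66 [142.1 372.6] [0.496 0.234 0.095] [0.46  0.309 0.032]
single_pad top 0.58 [218.1 172.8] [0.461 0.274 0.095] [0.469 0.294 0.032]
(array([0.468, 0.29 , 0.047]), [np.float64(0.0009056078325950729), np.float64(0.0009056078325951078)])
{'time': 0.4, 'qpos': array([63.915, 23.923, -0.592, 92.455,  0.271, 63.638, -3.035]), 'qvel': array([ 0.014, -0.023,  0.017, -0.105,  0.225,  0.041,  0.037]), 'joint_efforts': array([ -0.001, -86.344,   0.677, -43.479,   0.019,   0.003,  -0.   ]), 'tcp_pos': array([ 0.251, -0.572,  0.245]), 'tcp_rot': array([[ 0.916,  0.402, -0.   ],
       [ 0.402, -0.916,  0.   ],
       [-0.   , -0.   , -1.   ]]), 'force': array([ 0.085, -0.147,  0.586]), 'moment': array([ 0.007, -0.06 ,  0.049]), 'finger_force': 0.0, 'finger_gap': 0.0853546174467542}
```

View pics/scene1.png

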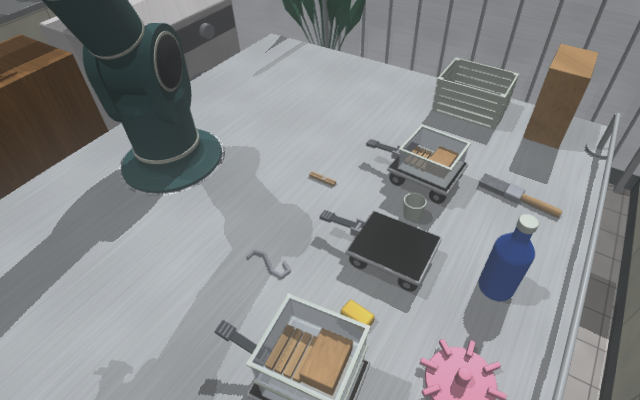

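View pics/top1.png

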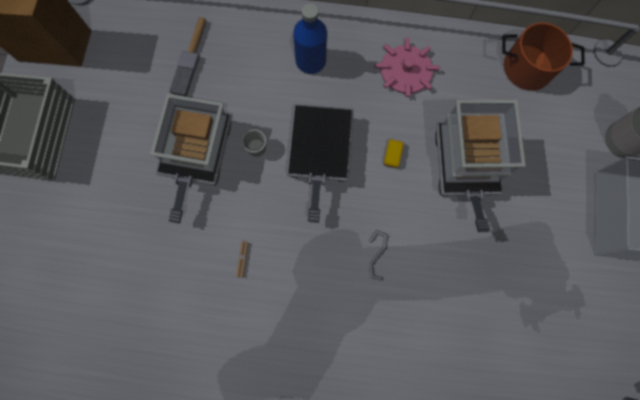

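The scene view shows the stacked dolly nearest (lever pad at about row 329, col 225, up), the empty dolly in the middle (pad about 217, 325) and the single bin behind it. The top view shows the pads at (224,482), (214,313) and (218,173), with deck front edges from (194,440) to (191,502) on the stack dolly and (177,290) to (181,347) on the empty one.

```bash
python3 - <<'E'
from h import *
np.set_printoptions(precision=3,suppress=True)
P=arm.camera_params('top')
for n,a,b in (('stack',(194,440),(191,502)),('empty',(177,290),(181,347))):
    p,q=atz(P,a,.055),atz(P,b,.055); d=p-q; print(n,p,q,np.linalg.norm(d),'yaw',np.degrees(np.arctan2(-d[0],d[1])))
for n,h in (('stack',(196,475)),('empty',(178,317))): print(n,'hinge',atz(P,h,.058))
P,_=shot('top')
for n in ('stack_lever','empty_lever'):
    for k in arm.trace(n,'top')[:2]:
        ys,xs=np.nonzero(k['pixels']); print(n,k['score'],len(ys),cv2.minAreaRect(np.c_[xs,ys].astype(np.float32)))
E
```

```text
stack [ 0.584 -0.249  0.055] [ 0.607 -0.378  0.055] 0.13119440303251462 yaw 9.961126130821185
empty [0.581 0.061 0.055] [ 0.587 -0.056  0.055] 0.11740264159741892 yaw 3.0093384065831548
stack hinge [ 0.588 -0.321  0.058]
empty hinge [0.585 0.006 0.058]
stack_lever 0.68 335 ((478.1000061035156, 214.79998779296875), (37.631103515625, 11.70042896270752), 71.56504821777344)
empty_lever 0.88 392 ((314.0018005371094, 200.93943786621094), (11.206976890563965, 42.1624641418457), 1.7357046604156494)
```

Request:
play_rows(
  rows=[
    {"gripper":1,"dx":0.03,"dy":0.03,"wz":-6},
    {"gripper":1,"dx":0.03,"dy":0.03,"wz":-6},
    {"gripper":1,"dx":0.03,"dy":0.03,"wz":-6},
    {"gripper":1,"dx":0.03,"dy":0.03,"wz":-5.7},
    {"gripper":1,"dx":0.03,"dy":0.03},
    {"gripper":1,"dx":0.03,"dy":0.03},
    {"gripper":1,"dx":0.02,"dy":0.03},
    {"gripper":1,"dx":0.0,"dy":0.03},
  ],
)

```text
schema error: expected keys gripper, dx, dy, dz, wx, wy, wz
```

Request:
play_rows(
  rows=[
    {"gripper":1,"dx":0.034,"dy":0.02,"dz":0,"wx":0,"wy":0,"wz":-2},
    {"gripper":1,"dx":0.034,"dy":0.02,"dz":0,"wx":0,"wy":0,"wz":-2},
    {"gripper":1,"dx":0.034,"dy":0.02,"dz":0,"wx":0,"wy":0,"wz":-2},
    {"gripper":1,"dx":0.034,"dy":0.02,"dz":0,"wx":0,"wy":0,"wz":-2},
    {"gripper":1,"dx":0.034,"dy":0.02,"dz":0,"wx":0,"wy":0,"wz":-2},
    {"gripper":1,"dx":0.034,"dy":0.02,"dz":0,"wx":0,"wy":0,"wz":-2},
    {"gripper":1,"dx":0.01,"dy":0.02,"dz":0,"wx":0,"wy":0,"wz":-2},
    {"gripper":1,"dx":0,"dy":0.02,"dz":0,"wx":0,"wy":0,"wz":-1},
  ],
)

```text
time: 1.22
tcp_pos: [0.4684, -0.4098, 0.2447]
tcp_rot: [[0.988, 0.153, 0.001], [0.153, -0.988, 0.001], [0.001, -0.001, -1.0]]
force: [-0.4, -0.9, 1.0]
finger_gap: 0.0853
finger_force: 0.0
```

Request:
play_rows(
  rows=[
    {"gripper":1,"dx":0.01,"dy":0.02,"dz":0,"wx":0,"wy":0,"wz":0},
    {"gripper":1,"dx":0.01,"dy":0.02,"dz":0,"wx":0,"wy":0,"wz":0},
    {"gripper":1,"dx":0.01,"dy":0.02,"dz":-0.01,"wx":0,"wy":0,"wz":0},
    {"gripper":1,"dx":0.01,"dy":0.02,"dz":-0.01,"wx":0,"wy":0,"wz":0},
    {"gripper":1,"dx":0,"dy":0,"dz":0,"wx":0,"wy":0,"wz":0},
    {"gripper":1,"dx":0,"dy":0,"dz":0,"wx":0,"wy":0,"wz":0},
  ],
)

```text
time: 1.72
tcp_pos: [0.5057, -0.3311, 0.2249]
tcp_rot: [[0.988, 0.154, -0.001], [0.154, -0.988, 0.001], [-0.0, -0.001, -1.0]]
force: [1.1, -1.3, 0.2]
finger_gap: 0.0853
finger_force: 0.0
```

```bash
cat > look.py <<'E'
from h import *
import sys
np.set_printoptions(precision=3,suppress=True)
n,fn=sys.argv[1:3]; zs=[float(v) for v in sys.argv[3:]]
s=arm.sense(); print(s['time'],s['tcp_pos'],s['tcp_rot'][:,0],s['force'],s['finger_gap'])
for c in ('wrist','scene','top'):
    P,_=shot(c,c+fn)
    for k in arm.landmark_of(n+'_pad',c)[:2]: print(c,k['score'],np.array(k['centre']),[atz(P,k['centre'],z) for z in zs])
    for k in arm.trace(n+'_lever',c)[:1]:
        ys,xs=np.nonzero(k['pixels']); r=cv2.minAreaRect(np.c_[xs,ys].astype(np.float32)); print('lever',k['score'],len(ys),r)
E
python3 look.py stack 2.png .095
```

```text
1.7167 [ 0.506 -0.331  0.225] [ 0.988  0.154 -0.   ] [ 1.058 -1.264  0.16 ] 0.08528245942573268
wrist 0.79 [177.5 315.2] [array([ 0.52 , -0.326,  0.095])]
scene 0.94 [329.1 224.8] [array([ 0.524, -0.327,  0.095])]
lever 0.91 543 ((235.72061157226562, 337.13238525390625), (43.2176399230957, 15.60637092590332), 30.963754653930664)
top 0.58 [226.4 482.4] [array([ 0.519, -0.327,  0.095])]
lever 0.7 213 ((478.005859375, 213.77647399902344), (37.74589538574219, 8.785682678222656), 77.47119140625)
```

View pics/wrist2.png

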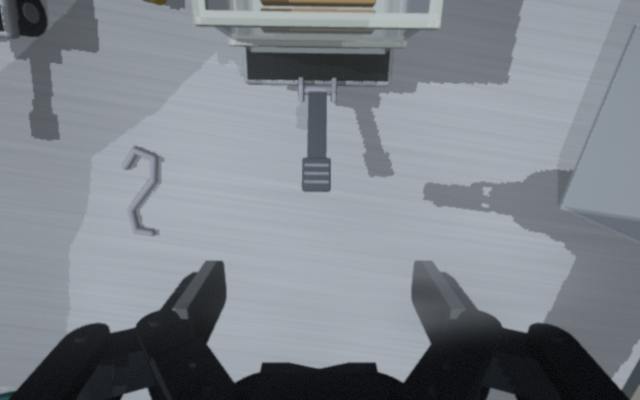

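The wrist picture shows the lever straight up the image, with the pad at about (174,316), between the fingers and aligned with the tool's yaw.

```bash
python3 - <<'E'
from h import *
P=arm.camera_params('wrist'); s=arm.sense(); R=s['tcp_rot']; print(R.T@(P['T'][:3,3]-s['tcp_pos']), atz(P,(174,316),.0995), [atz(P,(22,c),.18) for c in(200,440)],[atz(P,(90,c),.058) for c in(302,334)])
E
```

```text
[ 0.07847972 -0.00014124 -0.12917089] [ 0.52377511 -0.32752834  0.0995    ] [array([ 0.60793461, -0.2590571 ,  0.18      ]), array([ 0.62532256, -0.37328659,  0.18      ])] [array([ 0.58634305, -0.30549941,  0.058     ]), array([ 0.59054071, -0.33305198,  0.058     ])]
```

Request:
play_rows(
  rows=[
    {"gripper":0.8,"dx":0.015,"dy":0.004,"dz":-0.025,"wx":0,"wy":0,"wz":0},
    {"gripper":0.8,"dx":0,"dy":0,"dz":-0.025,"wx":0,"wy":0,"wz":0},
    {"gripper":0.8,"dx":0,"dy":0,"dz":0,"wx":0,"wy":0,"wz":0},
  ],
)

```text
time: 2.42
tcp_pos: [0.5189, -0.327, 0.1711]
tcp_rot: [[0.988, 0.152, -0.005], [0.152, -0.988, 0.003], [-0.004, -0.004, -1.0]]
force: [-1.1, 0.2, -0.7]
finger_gap: 0.0684
finger_force: 0.0
```

The wrist camera sits 78 mm toward the bins, so I'll tilt the tool along with the lever to keep it clear. First I descend around the pad and grip.

Request:
play_rows(
  rows=[
    {"gripper":0.7,"dx":0.003,"dy":0,"dz":-0.03,"wx":0,"wy":0,"wz":0},
    {"gripper":0.7,"dx":0,"dy":0,"dz":-0.03,"wx":0,"wy":0,"wz":0},
    {"gripper":0.7,"dx":0,"dy":0,"dz":-0.025,"wx":0,"wy":0,"wz":0},
    {"gripper":0.7,"dx":0,"dy":0,"dz":0,"wx":0,"wy":0,"wz":0},
    {"gripper":0.7,"dx":0,"dy":0,"dz":0,"wx":0,"wy":0,"wz":0},
  ],
)

```text
time: 2.83
tcp_pos: [0.523, -0.3285, 0.0908]
tcp_rot: [[0.989, 0.151, -0.001], [0.151, -0.989, 0.001], [-0.001, -0.001, -1.0]]
force: [1.1, -0.7, 0.9]
finger_gap: 0.0598
finger_force: 0.0
```

```bash
python3 look.py stack 3.png .095
```

```text
2.8333 [ 0.523 -0.328  0.091] [ 0.989  0.151 -0.001] [ 1.108 -0.67   0.909] 0.05980632765806866
wrist 0.97 [279.7 312.8] [array([ 0.524, -0.326,  0.095])]
lever 0.83 7546 ((313.4999694824219, 218.99998474121094), (52.99999237060547, 187.99996948242188), 0.0)
scene 0.73 [331.5 223.7] [array([ 0.525, -0.331,  0.095])]
top 0.57 [225.5 481.8] [array([ 0.521, -0.326,  0.095])]
top 0.46 [211.8 315. ] [array([0.508, 0.   , 0.095])]
lever 0.5 193 ((479.44122314453125, 214.2647247314453), (39.53330612182617, 11.399173736572266), 75.96376037597656)
```

View pics/wrist3.png

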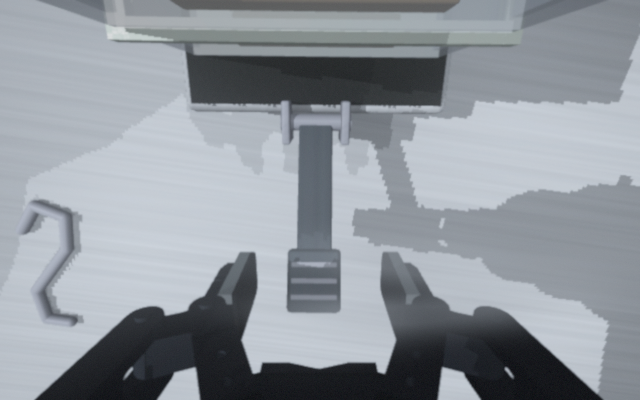

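The pad (280,313) sits between the fingertips and is aligned. Closing now.

Request:
play_rows(
  newtons=30,
  rows=[
    {"gripper":0,"dx":0,"dy":0.002,"dz":-0.003,"wx":0,"wy":0,"wz":0},
    {"gripper":0,"dx":0,"dy":0,"dz":0,"wx":0,"wy":0,"wz":0},
    {"gripper":0,"dx":0,"dy":0,"dz":0,"wx":0,"wy":0,"wz":0},
    {"gripper":0,"dx":0,"dy":0,"dz":0,"wx":0,"wy":0,"wz":0},
    {"gripper":0,"dx":0,"dy":0,"dz":0,"wx":0,"wy":0,"wz":0},
    {"gripper":0,"dx":0,"dy":0,"dz":0,"wx":0,"wy":0,"wz":0},
  ],
)

```text
time: 3.78
tcp_pos: [0.5232, -0.3262, 0.0871]
tcp_rot: [[0.988, 0.151, -0.0], [0.151, -0.988, 0.0], [-0.0, -0.0, -1.0]]
force: [0.3, -0.7, -2.6]
finger_gap: 0.0236
finger_force: 31.4
```

Request:
play_rows(
  rows=[
    {"gripper":0,"dx":-0.0026,"dy":-0.0004,"dz":-0.0058,"wx":0.46,"wy":-2.96,"wz":0},
    {"gripper":0,"dx":-0.0021,"dy":-0.0003,"dz":-0.006,"wx":0.46,"wy":-2.96,"wz":0},
    {"gripper":0,"dx":-0.0016,"dy":-0.0002,"dz":-0.0062,"wx":0.46,"wy":-2.96,"wz":0},
    {"gripper":0,"dx":-0.001,"dy":-0.0002,"dz":-0.0064,"wx":0.46,"wy":-2.96,"wz":0},
    {"gripper":0,"dx":-0.0005,"dy":-0.0001,"dz":-0.0065,"wx":0.46,"wy":-2.96,"wz":0},
    {"gripper":0,"dx":0,"dy":0,"dz":0,"wx":0,"wy":0,"wz":0},
  ],
)

```text
time: 4.28
tcp_pos: [0.5157, -0.3274, 0.0561]
tcp_rot: [[0.954, 0.15, 0.26], [0.145, -0.989, 0.04], [0.263, -0.001, -0.965]]
force: [3.8, 1.9, -2.8]
finger_gap: 0.023
finger_force: 32.0
```

Request:
play_rows(
  rows=[
    {"gripper":0,"dx":0.0001,"dy":0,"dz":-0.0065,"wx":0.46,"wy":-2.96,"wz":0},
    {"gripper":0,"dx":0.0007,"dy":0.0001,"dz":-0.0065,"wx":0.46,"wy":-2.96,"wz":0},
    {"gripper":0,"dx":0.0012,"dy":0.0002,"dz":-0.0065,"wx":0.46,"wy":-2.96,"wz":0},
    {"gripper":0,"dx":0.0018,"dy":0.0003,"dz":-0.0064,"wx":0.46,"wy":-2.96,"wz":0},
    {"gripper":0,"dx":0.0024,"dy":0.0004,"dz":-0.0062,"wx":0.46,"wy":-2.96,"wz":0},
    {"gripper":0,"dx":0.001,"dy":0.0001,"dz":-0.002,"wx":0,"wy":0,"wz":0},
    {"gripper":0,"dx":0.001,"dy":0.0001,"dz":-0.002,"wx":0,"wy":0,"wz":0},
    {"gripper":0,"dx":0,"dy":0,"dz":0,"wx":0,"wy":0,"wz":0},
  ],
)

```text
time: 4.95
tcp_pos: [0.5224, -0.3263, 0.0238]
tcp_rot: [[0.868, 0.153, 0.473], [0.132, -0.988, 0.076], [0.479, -0.004, -0.878]]
force: [-16.0, -0.7, 20.5]
finger_gap: 0.023
finger_force: 37.6
```

```bash
python3 look.py stack 4.png .032
```

```text
4.95 [ 0.522 -0.326  0.024] [0.868 0.132 0.479] [-15.994  -0.688  20.482] 0.02298616841662743
wrist 0.71 [287.6 316.8] [array([ 0.519, -0.326,  0.032])]
lever 0.88 9481 ((318.5, 216.0), (210.0, 57.0), 90.0)
scene 0.55 [347.7 232.5] [array([ 0.526, -0.329,  0.032])]
lever 0.85 312 ((238.10000610351562, 347.800048828125), (27.72724151611328, 13.86362075805664), 26.56505012512207)
top 0.66 [235.5 471.2] [array([ 0.51 , -0.325,  0.032])]
lever 0.72 368 ((473.0, 214.5), (37.0, 12.0), 90.0)
```

The stop has been reached (about 26 N). Relaxing a little, opening, and backing out along the tool axis.

Request:
play_rows(
  rows=[
    {"gripper":0,"dx":-0.0015,"dy":0,"dz":0.001,"wx":0,"wy":0,"wz":0},
    {"gripper":0.7,"dx":0,"dy":0,"dz":0,"wx":0,"wy":0,"wz":0},
    {"gripper":0.7,"dx":0,"dy":0,"dz":0,"wx":0,"wy":0,"wz":0},
    {"gripper":0.7,"dx":0,"dy":0,"dz":0,"wx":0,"wy":0,"wz":0},
    {"gripper":0.7,"dx":-0.01,"dy":-0.001,"dz":0.018,"wx":0,"wy":0,"wz":0},
    {"gripper":0.7,"dx":-0.016,"dy":-0.002,"dz":0.03,"wx":0,"wy":0,"wz":0},
    {"gripper":0.7,"dx":-0.016,"dy":-0.002,"dz":0.03,"wx":0,"wy":0,"wz":0},
    {"gripper":0.7,"dx":0,"dy":0,"dz":0,"wx":0,"wy":0,"wz":0},
  ],
)

```text
time: 6.07
tcp_pos: [0.4785, -0.3322, 0.1065]
tcp_rot: [[0.867, 0.152, 0.474], [0.134, -0.988, 0.073], [0.48, 0.0, -0.877]]
force: [1.2, -1.5, 0.9]
finger_gap: 0.0598
finger_force: 0.0
```

```bash
python3 look.py stack 5.png .032
```

```text
6.0667 [ 0.479 -0.332  0.107] [0.867 0.134 0.48 ] [ 1.16  -1.472  0.918] 0.05977743610131879
wrist 0.97 [216.1 319.6] [array([ 0.517, -0.327,  0.032])]
lever 0.68 3429 ((320.0, 170.0), (126.0, 34.0), 90.0)
top 0.59 [232.8 473.1] [array([ 0.516, -0.329,  0.032])]
lever 0.88 357 ((472.5, 217.5), (41.0, 11.0), 90.0)
```

View pics/scene5.png

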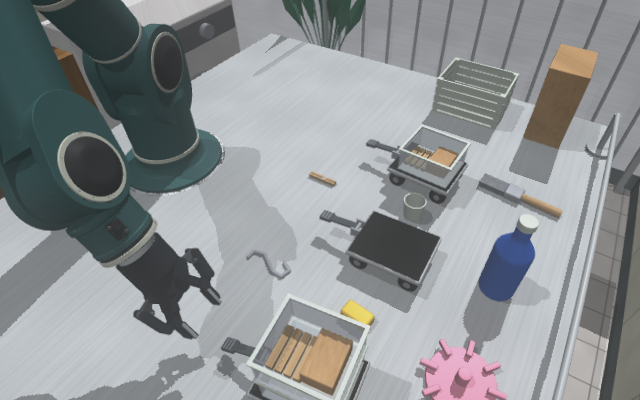

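The stack lever is now down: its pad shows at about (346,236), and the wrist and top views agree on (0.517,-0.328) at z 0.032. On to the empty dolly.

Request:
play_rows(
  rows=[
    {"gripper":0.7,"dx":-0.008,"dy":0.02,"dz":0.03,"wx":0,"wy":0,"wz":0},
    {"gripper":0.7,"dx":0,"dy":0.04,"dz":0,"wx":0,"wy":0,"wz":-1},
    {"gripper":0.7,"dx":0,"dy":0.04,"dz":0,"wx":0,"wy":0,"wz":-1},
    {"gripper":0.7,"dx":0,"dy":0.04,"dz":0,"wx":0,"wy":0,"wz":-1},
    {"gripper":0.7,"dx":0,"dy":0.04,"dz":0,"wx":0,"wy":0,"wz":-1},
    {"gripper":0.7,"dx":0,"dy":0.04,"dz":0,"wx":0,"wy":0,"wz":-1},
    {"gripper":0.7,"dx":0,"dy":0.04,"dz":0,"wx":0,"wy":0,"wz":-0.7},
    {"gripper":0.7,"dx":0,"dy":0.04,"dz":0,"wx":0,"wy":0,"wz":0},
  ],
)

```text
time: 7.18
tcp_pos: [0.4715, -0.13, 0.1278]
tcp_rot: [[0.881, 0.088, 0.465], [0.075, -0.996, 0.046], [0.468, -0.005, -0.884]]
force: [-0.6, -0.4, -0.5]
finger_gap: 0.06
finger_force: 0.0
```

Request:
play_rows(
  rows=[
    {"gripper":0.7,"dx":0,"dy":0.033,"dz":0,"wx":0,"wy":0,"wz":0},
    {"gripper":0.7,"dx":0,"dy":0,"dz":0,"wx":0,"wy":0,"wz":0},
    {"gripper":0.7,"dx":0,"dy":0,"dz":0,"wx":0,"wy":0,"wz":0},
  ],
)

```text
time: 7.43
tcp_pos: [0.4717, -0.1181, 0.1269]
tcp_rot: [[0.882, 0.091, 0.463], [0.079, -0.996, 0.047], [0.465, -0.005, -0.885]]
force: [0.2, 0.6, 0.6]
finger_gap: 0.0599
finger_force: 0.0
```

```bash
python3 look.py empty 6.png .032 .048
```

```text
7.4333 [ 0.472 -0.118  0.127] [0.882 0.079 0.465] [0.17  0.55  0.576] 0.05985922419185673
wrist 0.64 [205.5 151.4] [array([0.509, 0.016, 0.032]), array([0.507, 0.007, 0.048])]
lever 0.56 3551 ((152.49449157714844, 162.79428100585938), (39.10531997680664, 119.9603500366211), 1.0708245038986206)
scene 0.86 [216.1 325.3] [array([0.497, 0.015, 0.032]), array([0.505, 0.003, 0.048])]
lever 0.74 323 ((337.71990966796875, 219.07618713378906), (36.36442184448242, 11.11778450012207), 13.392498970031738)
top 0.96 [216.2 316.3] [array([ 0.511, -0.002,  0.032]), array([ 0.508, -0.002,  0.048])]
lever 0.88 392 ((313.95684814453125, 200.92291259765625), (11.297842979431152, 42.13217544555664), 1.7357046604156494)
```

View pics/wrist6.png

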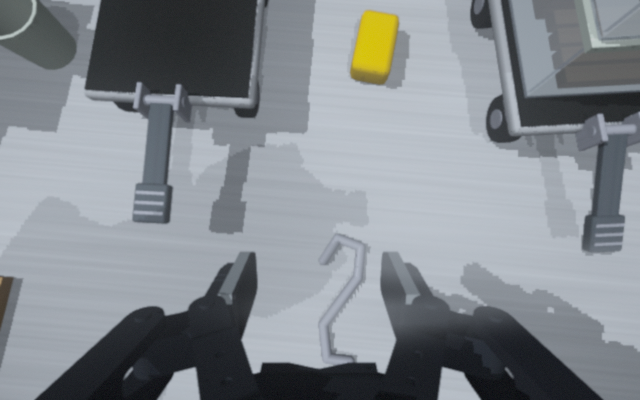

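The rows fell short, as the joint speed limit was reached. The picture shows the empty dolly's pad at (205,152), to the left. Continuing in smaller steps.

Request:
play_rows(
  rows=[
    {"gripper":0.7,"dx":0,"dy":0.02,"dz":0,"wx":0,"wy":0,"wz":-0.5},
    {"gripper":0.7,"dx":0,"dy":0.02,"dz":0,"wx":0,"wy":0,"wz":-0.5},
    {"gripper":0.7,"dx":0,"dy":0.02,"dz":0,"wx":0,"wy":0,"wz":-0.5},
    {"gripper":0.7,"dx":0,"dy":0.02,"dz":0,"wx":0,"wy":0,"wz":-0.5},
    {"gripper":0.7,"dx":0,"dy":0.02,"dz":0,"wx":0,"wy":0,"wz":0},
    {"gripper":0.7,"dx":0,"dy":0.02,"dz":0,"wx":0,"wy":0,"wz":0},
    {"gripper":0.7,"dx":0,"dy":0,"dz":0,"wx":0,"wy":0,"wz":0},
    {"gripper":0.7,"dx":0,"dy":0,"dz":0,"wx":0,"wy":0,"wz":0},
  ],
)

```text
time: 8.55
tcp_pos: [0.4712, -0.0617, 0.1245]
tcp_rot: [[0.886, 0.076, 0.458], [0.065, -0.997, 0.039], [0.459, -0.005, -0.888]]
force: [0.0, -0.4, 0.6]
finger_gap: 0.0597
finger_force: 0.0
```

```bash
python3 look.py empty 7.png .032 .048
```

```text
8.55 [ 0.471 -0.062  0.125] [0.886 0.065 0.459] [ 0.047 -0.404  0.644] 0.05972095988861165
wrist 0.77 [211.7 227.8] [array([0.509, 0.011, 0.032]), array([0.507, 0.006, 0.048])]
lever 0.87 3291 ((230.94192504882812, 168.39340209960938), (35.7190055847168, 121.68606567382812), 2.385944128036499)
scene 0.75 [213.7 326.2] [array([0.495, 0.022, 0.032]), array([0.503, 0.01 , 0.048])]
lever 0.55 276 ((337.32757568359375, 220.43104553222656), (36.21059036254883, 9.841852188110352), 21.801406860351562)
top 0.58 [216.1 315.5] [array([ 0.511, -0.   ,  0.032]), array([ 0.508, -0.001,  0.048])]
lever 0.89 414 ((314.4215087890625, 200.51316833496094), (12.18155288696289, 43.22889709472656), 1.7899105548858643)
```

View pics/wrist7.png

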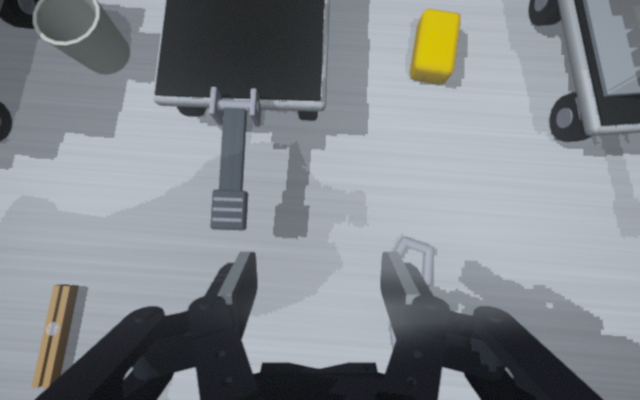

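Still only about half of each row is achieved, so I'm checking the joints.

```bash
python3 -c "
from h import *
np.set_printoptions(precision=2,suppress=True)
s=arm.sense();print(s['time'],s['qpos'],s['tcp_pos'])"
```

```text
9.0 [-12.13  10.98  21.13 137.66 -62.26  10.86 -18.71] [ 0.47 -0.06  0.12]
```

Joint 6 is at its lower limit because of the tilt, so I'm bringing the tool back to vertical (the empty dolly doesn't need the tilt), rising a bit as I do.

Request:
play_rows(
  rows=[
    {"gripper":0.7,"dx":0,"dy":0,"dz":0.01,"wx":-0.3,"wy":4.5,"wz":0},
    {"gripper":0.7,"dx":0,"dy":0,"dz":0.01,"wx":-0.3,"wy":4.5,"wz":0},
    {"gripper":0.7,"dx":0,"dy":0,"dz":0.01,"wx":-0.3,"wy":4.5,"wz":0},
    {"gripper":0.7,"dx":0,"dy":0,"dz":0.01,"wx":-0.3,"wy":4.5,"wz":0},
    {"gripper":0.7,"dx":0.005,"dy":0,"dz":0,"wx":-0.3,"wy":4.5,"wz":0},
    {"gripper":0.7,"dx":0.005,"dy":0,"dz":0,"wx":-0.3,"wy":4.8,"wz":0},
    {"gripper":0.7,"dx":0,"dy":0,"dz":0,"wx":0,"wy":0,"wz":0},
  ],
)

```text
time: 9.58
tcp_pos: [0.4868, -0.0569, 0.1539]
tcp_rot: [[0.993, 0.078, 0.09], [0.076, -0.997, 0.031], [0.093, -0.024, -0.995]]
force: [0.2, 0.9, -1.1]
finger_gap: 0.0601
finger_force: 0.0
```

Request:
play_rows(
  rows=[
    {"gripper":0.7,"dx":0.005,"dy":0.015,"dz":0,"wx":0,"wy":0,"wz":0},
    {"gripper":0.7,"dx":0.005,"dy":0.015,"dz":0,"wx":0,"wy":0,"wz":0},
    {"gripper":0.7,"dx":0.005,"dy":0.015,"dz":0,"wx":0,"wy":0,"wz":0},
    {"gripper":0.7,"dx":0.005,"dy":0.015,"dz":0,"wx":0,"wy":0,"wz":0},
    {"gripper":0.7,"dx":0,"dy":0,"dz":0,"wx":0,"wy":0,"wz":0},
  ],
)

```text
time: 10.0
tcp_pos: [0.5047, 0.005, 0.1531]
tcp_rot: [[0.992, 0.079, 0.094], [0.076, -0.997, 0.034], [0.097, -0.027, -0.995]]
force: [0.7, 0.8, 0.1]
finger_gap: 0.0597
finger_force: 0.0
```

```bash
python3 look.py empty 8.png .032 .048; python3 -c "
from h import *
print(arm.sense()['qpos'].round(1),arm.sense()['tcp_rot'].round(3))"
```

```text
10.0 [0.505 0.005 0.153] [0.992 0.076 0.097] [0.666 0.776 0.144] 0.05969716228647211
wrist 0.72 [217.5 322.5] [array([0.5  , 0.005, 0.032]), array([0.505, 0.005, 0.048])]
lever 0.77 2949 ((324.0, 174.0), (116.0, 32.0), 90.0)
scene 0.66 [215.3 324.2] [array([0.493, 0.016, 0.032]), array([0.502, 0.003, 0.048])]
lever 0.66 310 ((337.4000244140625, 219.80001831054688), (37.94732666015625, 10.75174331665039), 18.434947967529297)
top 0.58 [232.  473.9] [array([ 0.518, -0.331,  0.032]), array([ 0.515, -0.326,  0.048])]
[-39.   20.1  42.9 119.1 -23.3  42.7 -67.5] [[ 0.993  0.075  0.094]
 [ 0.072 -0.997  0.033]
 [ 0.096 -0.026 -0.995]]
```

The tool is now above the empty pad, with the lever aligned in the wrist view (column ~323). Estimated pad position is (0.506, 0.004, 0.05), just below level. Descending.

Request:
play_rows(
  rows=[
    {"gripper":0.7,"dx":0.002,"dy":0,"dz":-0.025,"wx":-1.9,"wy":0,"wz":0},
    {"gripper":0.7,"dx":0,"dy":0,"dz":-0.025,"wx":0,"wy":0,"wz":0},
    {"gripper":0.7,"dx":0,"dy":0,"dz":-0.025,"wx":0,"wy":0,"wz":0},
    {"gripper":0.7,"dx":0,"dy":0,"dz":-0.02,"wx":0,"wy":0,"wz":0},
    {"gripper":0.7,"dx":0,"dy":0,"dz":-0.015,"wx":0,"wy":0,"wz":0},
    {"gripper":0.7,"dx":0,"dy":0,"dz":0,"wx":0,"wy":0,"wz":0},
  ],
)

```text
time: 10.95
tcp_pos: [0.5049, 0.0021, 0.0411]
tcp_rot: [[0.993, 0.075, 0.09], [0.076, -0.997, -0.001], [0.09, 0.008, -0.996]]
force: [-1.0, -0.0, -0.4]
finger_gap: 0.0601
finger_force: 0.0
```

```bash
python3 look.py empty 9.png .04 .05
```

```text
10.95 [0.505 0.002 0.041] [0.993 0.076 0.09 ] [-1.044 -0.041 -0.427] 0.060108402472641057
wrist 0.89 [281.4 315.4] [array([0.502, 0.003, 0.04 ]), array([0.507, 0.004, 0.05 ])]
lever 0.79 9827 ((315.0, 209.0), (212.0, 58.0), 90.0)
scene 0.69 [216.3 327.8] [array([0.506, 0.011, 0.04 ]), array([0.511, 0.004, 0.05 ])]
lever 0.84 296 ((338.575439453125, 219.73585510253906), (34.47749328613281, 10.714122772216797), 15.94539737701416)
```

View pics/wrist9.png

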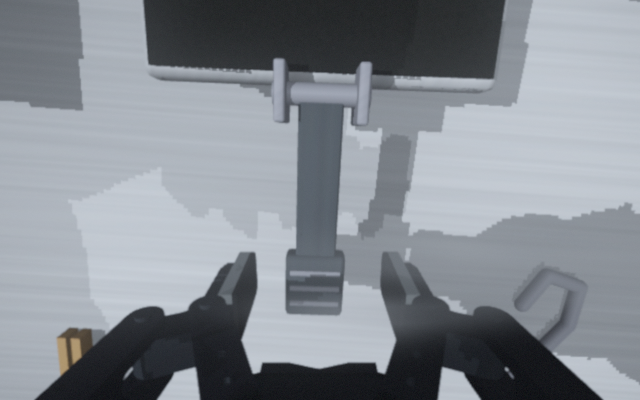

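The pad (283,315) is between the fingers. Closing.

Request:
play_rows(
  newtons=30,
  rows=[
    {"gripper":0,"dx":0.002,"dy":0.002,"dz":0,"wx":0,"wy":0,"wz":0},
    {"gripper":0,"dx":0,"dy":0,"dz":0,"wx":0,"wy":0,"wz":0},
    {"gripper":0,"dx":0,"dy":0,"dz":0,"wx":0,"wy":0,"wz":0},
    {"gripper":0,"dx":0,"dy":0,"dz":0,"wx":0,"wy":0,"wz":0},
    {"gripper":0,"dx":0,"dy":0,"dz":0,"wx":0,"wy":0,"wz":0},
    {"gripper":0,"dx":0,"dy":0,"dz":0,"wx":0,"wy":0,"wz":0},
  ],
)

```text
time: 11.9
tcp_pos: [0.5085, 0.0043, 0.0435]
tcp_rot: [[0.993, 0.075, 0.094], [0.076, -0.997, -0.0], [0.094, 0.007, -0.996]]
force: [1.3, -2.9, 1.6]
finger_gap: 0.0235
finger_force: 29.5
```

Request:
play_rows(
  rows=[
    {"gripper":0,"dx":-0.0007,"dy":0,"dz":0.0078,"wx":-0.15,"wy":2,"wz":0},
    {"gripper":0,"dx":0.0001,"dy":0,"dz":0.0078,"wx":-0.15,"wy":2,"wz":0},
    {"gripper":0,"dx":0.0009,"dy":0.0001,"dz":0.0078,"wx":-0.15,"wy":2,"wz":0},
    {"gripper":0,"dx":0.0017,"dy":0.0001,"dz":0.0076,"wx":-0.15,"wy":2,"wz":0},
    {"gripper":0,"dx":0.0025,"dy":0.0002,"dz":0.0073,"wx":-0.15,"wy":2,"wz":0},
    {"gripper":0,"dx":0.0033,"dy":0.0002,"dz":0.007,"wx":-0.15,"wy":2,"wz":0},
    {"gripper":0,"dx":0,"dy":0,"dz":0,"wx":0,"wy":0,"wz":0},
  ],
)

```text
time: 12.48
tcp_pos: [0.5158, 0.0045, 0.0892]
tcp_rot: [[0.99, 0.077, -0.119], [0.076, -0.997, -0.017], [-0.12, 0.007, -0.993]]
force: [-7.4, -2.5, 5.6]
finger_gap: 0.0237
finger_force: 30.9
```

Request:
play_rows(
  rows=[
    {"gripper":0,"dx":0.001,"dy":0,"dz":0.002,"wx":0,"wy":0,"wz":0},
    {"gripper":0,"dx":0.001,"dy":0,"dz":0.002,"wx":0,"wy":0,"wz":0},
    {"gripper":0,"dx":0,"dy":0,"dz":0,"wx":0,"wy":0,"wz":0},
  ],
)

```text
time: 12.73
tcp_pos: [0.5172, 0.0047, 0.0921]
tcp_rot: [[0.99, 0.077, -0.117], [0.075, -0.997, -0.016], [-0.118, 0.007, -0.993]]
force: [-0.3, -5.9, -14.2]
finger_gap: 0.0235
finger_force: 32.0
```

Request:
play_rows(
  rows=[
    {"gripper":0,"dx":0.001,"dy":0,"dz":0.002,"wx":0,"wy":0,"wz":0},
    {"gripper":0,"dx":0,"dy":0,"dz":0.001,"wx":0,"wy":0,"wz":0},
    {"gripper":0,"dx":0,"dy":0,"dz":0,"wx":0,"wy":0,"wz":0},
  ],
)

```text
time: 12.98
tcp_pos: [0.5176, 0.0048, 0.0943]
tcp_rot: [[0.99, 0.077, -0.118], [0.076, -0.997, -0.017], [-0.119, 0.008, -0.993]]
force: [0.3, -6.0, -27.0]
finger_gap: 0.0233
finger_force: 32.1
```

```bash
python3 look.py empty 10.png .095
```

```text
12.9833 [0.518 0.005 0.094] [ 0.99   0.076 -0.119] [  0.256  -5.964 -26.967] 0.023319772619855635
wrist 0.76 [280.  318.9] [array([0.517, 0.005, 0.095])]
lever 0.6 7892 ((318.5, 217.0), (192.0, 53.0), 90.0)
scene 0.68 [200.3 330.4] [array([0.514, 0.011, 0.095])]
lever 0.76 233 ((343.5386657714844, 215.08445739746094), (33.24137878417969, 8.62069034576416), 43.602821350097656)
top 0.45 [204.2 312.9] [array([0.522, 0.006, 0.095])]
```

Request:
play_rows(
  rows=[
    {"gripper":0,"dx":0,"dy":0,"dz":-0.002,"wx":0,"wy":0,"wz":0},
    {"gripper":0.7,"dx":0,"dy":0,"dz":0,"wx":0,"wy":0,"wz":0},
    {"gripper":0.7,"dx":0,"dy":0,"dz":0,"wx":0,"wy":0,"wz":0},
    {"gripper":0.7,"dx":0,"dy":0,"dz":0,"wx":0,"wy":0,"wz":0},
    {"gripper":0.7,"dx":0.001,"dy":0,"dz":0.015,"wx":0,"wy":0,"wz":0},
    {"gripper":0.7,"dx":0.002,"dy":0,"dz":0.025,"wx":0,"wy":0,"wz":0},
    {"gripper":0.7,"dx":-0.01,"dy":0,"dz":0.03,"wx":0,"wy":0,"wz":0},
    {"gripper":0.7,"dx":-0.01,"dy":0,"dz":0.03,"wx":0,"wy":0,"wz":0},
  ],
)

```text
time: 14.1
tcp_pos: [0.502, 0.0051, 0.1948]
tcp_rot: [[0.99, 0.077, -0.115], [0.076, -0.997, -0.016], [-0.116, 0.007, -0.993]]
force: [0.2, 0.7, 0.6]
finger_gap: 0.0595
finger_force: 0.0
```

Request:
play_rows(
  rows=[
    {"gripper":0.7,"dx":-0.02,"dy":0,"dz":0.02,"wx":0,"wy":0,"wz":0},
    {"gripper":0.7,"dx":-0.02,"dy":0,"dz":0.02,"wx":0,"wy":0,"wz":0},
    {"gripper":0.7,"dx":-0.02,"dy":0,"dz":0,"wx":0,"wy":0,"wz":0},
    {"gripper":0.7,"dx":0,"dy":0,"dz":0,"wx":0,"wy":0,"wz":0},
    {"gripper":0.7,"dx":0,"dy":0,"dz":0,"wx":0,"wy":0,"wz":0},
  ],
)

```text
time: 14.52
tcp_pos: [0.4419, 0.0058, 0.2343]
tcp_rot: [[0.99, 0.078, -0.114], [0.077, -0.997, -0.014], [-0.114, 0.005, -0.993]]
force: [0.5, 0.8, 0.3]
finger_gap: 0.0599
finger_force: 0.0
```

```bash
python3 look.py empty 11.png .095; python3 - <<'E'
from h import *
Ps={c:shot(c)[0] for c in('wrist','scene','top')}
for n in('empty','stack','single'):
    for c in Ps:
        for k in arm.landmark_of(n+'_pad',c)[:1]: print(n,c,k['score'],np.round(k['centre'],1),[atz(Ps[c],k['centre'],z).round(3) for z in(.032,.095)])
E
```

```text
14.5167 [0.442 0.006 0.234] [ 0.99   0.077 -0.114] [0.472 0.837 0.343] 0.05990619989449404
wrist 0.91 [ 78.9 326.9] [array([0.518, 0.005, 0.095])]
lever 0.61 2444 ((328.6206970214844, 48.94827651977539), (31.416282653808594, 98.94660949707031), 3.3664605617523193)
scene 0.76 [203.5 329. ] [array([0.516, 0.001, 0.095])]
lever 0.88 346 ((340.7213134765625, 212.4344024658203), (41.0998420715332, 10.242951393127441), 39.80556869506836)
empty wrist 0.9 [ 80.4 326.1] [array([0.513, 0.002, 0.032]), array([0.517, 0.004, 0.095])]
empty scene 0.6 [201.2 330.3] [array([0.482, 0.06 , 0.032]), array([0.515, 0.008, 0.095])]
empty top 0.66 [232.2 474.5] [array([ 0.518, -0.332,  0.032]), array([ 0.506, -0.312,  0.095])]
stack top 0.86 [232.2 472.7] [array([ 0.518, -0.328,  0.032]), array([ 0.506, -0.308,  0.095])]
single wrist 0.58 [105.5   4.8] [array([0.466, 0.304, 0.032]), array([0.48 , 0.247, 0.095])]
single scene 0.67 [142.  373.2] [array([0.461, 0.31 , 0.032]), array([0.497, 0.235, 0.095])]
single top 0.75 [219.2 174.2] [array([0.468, 0.291, 0.032]), array([0.459, 0.271, 0.095])]
```

View pics/scene11.png

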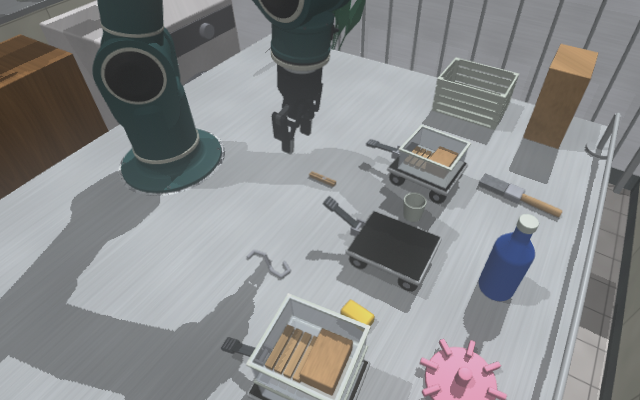

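```bash
python3 - <<'E'
from h import *
P,im=shot('scene'); T=np.linalg.inv(P['T']); F=np.diag([1.,-1,-1])
def proj(X):
    X=(T[:3,:3]@X.T).T+T[:3,3]; return cv2.projectPoints(X@F,np.zeros(3),np.zeros(3),np.array(P['mtx']),np.array(P['distortion']))[0][:,0]
S=8; r0,c0=310,200; old=cv2.imread('pics/scene1.png')
def draw(img,ths):
    big=cv2.resize(img[r0:r0+60,c0:c0+60],None,fx=S,fy=S,interpolation=cv2.INTER_CUBIC)
    for th,col in ths:
        b=np.radians(30-th); th=np.radians(th); u=np.array([.988,.152,0]);y=np.array([-.152,.988,0]);z=np.array([0,0,1.])
        c=np.array([.5873,-.3165,.058])-.075*np.cos(th)*u+.075*np.sin(th)*z
        a=np.cos(b)*u+np.sin(b)*z; n=-np.sin(b)*u+np.cos(b)*z
        q=np.array([c+.0045*n+s*.014*a+t*.012*y for s,t in((1,1),(1,-1),(-1,-1),(-1,1))])
        p=((proj(q)-[c0,r0]+.5)*S).astype(np.int32); cv2.polylines(big,[p],True,col,1)
    return big[:, :390]
cv2.imwrite('pics/chk.png',np.hstack([draw(old,[(30,(0,0,255))]),draw(im[:,:,::-1].copy(),[(-20,(0,0,255)),(-12,(0,255,0))])]))
E
```

View pics/chk.png

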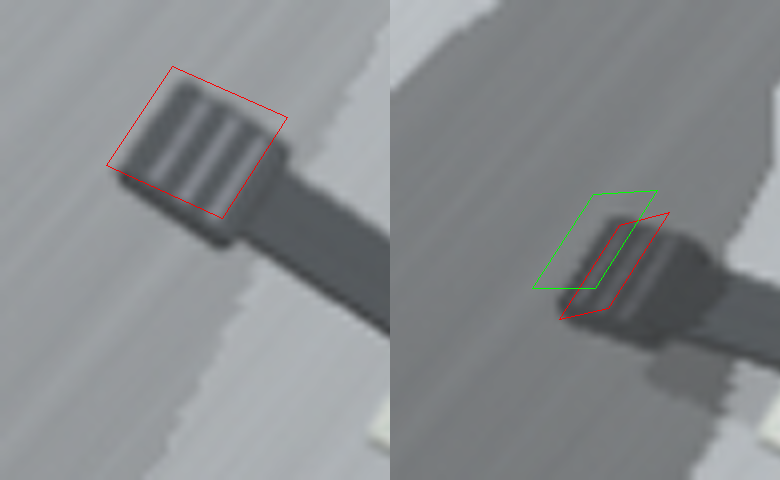

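The left panel (lever up) shows the model outline about 1.4 px off; in the right panel the pad lies between the -12° and -20° outlines. That's ambiguous, so I'll fit the angle numerically, anchored on the up picture.

```bash
cat > fit.py <<'E'
from h import *
from scipy.optimize import minimize
P=arm.camera_params('scene'); T=np.linalg.inv(P['T']); F=np.diag([1.,-1,-1])
def proj(X):
    X=(T[:3,:3]@X.T).T+T[:3,3]; return cv2.projectPoints(X@F,np.zeros(3),np.zeros(3),np.array(P['mtx']),np.array(P['distortion']))[0][:,0]
S=8;r0,c0=310,200
u=np.array([.988,.152,0]);y=np.array([-.152,.988,0]);z=np.array([0,0,1.])
def sil(th,sh,w):
    b=np.radians(30-th);t=np.radians(th);H=np.array([.5873,-.3165,.058]);e=np.cos(t)*u-np.sin(t)*z;f=np.sin(t)*u+np.cos(t)*z
    c=H-.075*e; a=np.cos(b)*u+np.sin(b)*z;n=-np.sin(b)*u+np.cos(b)*z
    box=np.array([c+i*.014*a+j*.012*y+k*.0045*n for i in(1,-1) for j in(1,-1) for k in(1,-1)])
    bar=np.array([H-l*e+j*w*y+k*.003*f for l in(.03,.072) for j in(1,-1) for k in(1,-1)])
    m=np.zeros((60*S,60*S),np.uint8)
    for q in(box,bar):
        p=((proj(q)+sh-[c0,r0]+.5)*S).astype(np.int32); cv2.fillConvexPoly(m,cv2.convexHull(p),1)
    return m>0
def mask(img,thr):
    big=cv2.cvtColor(cv2.resize(img[r0:r0+60,c0:c0+60],None,fx=S,fy=S,interpolation=cv2.INTER_CUBIC),cv2.COLOR_BGR2GRAY)
    m=cv2.morphologyEx((big<thr).astype(np.uint8),cv2.MORPH_CLOSE,np.ones((25,25)))
    return m>0
def iou(a,b,cmax): 
    a,b=a[:,:cmax],b[:,:cmax]; return (a&b).sum()/(a|b).sum()
if __name__=='__main__':
    up=mask(cv2.imread('pics/scene1.png'),115); dn=mask(cv2.imread('pics/scene11.png'),105)
    cands=[(iou(up,sil(30,np.array([i,j])/4,.005),310),i/4,j/4) for i in range(-4,13) for j in range(-4,13)]
    best=max(cands); print('up',best); sh=np.array(best[1:])
    for th in range(-24,-7,2):
        k=max((iou(dn,sil(th,sh+np.array([i,j])/4,.005),310),i/4,j/4) for i in range(-6,7) for j in range(-6,7))
        print(th,round(iou(dn,sil(th,sh,.005),310),3),k)
E
python3 fit.py
```

```text
up (np.float64(0.8687882913546631), 0.75, 2.25)
-24 0.456 (np.float64(0.5481038147443785), -1.5, -1.5)
-22 0.517 (np.float64(0.6051293639136821), -1.5, -1.5)
-20 0.586 (np.float64(0.6554019457245264), -1.5, -1.5)
-18 0.647 (np.float64(0.687344351369708), -1.5, -1.25)
-16 0.698 (np.float64(0.7073709239130435), -0.75, -0.25)
-14 0.698 (np.float64(0.7215757506953511), 0.25, 0.5)
-12 0.619 (np.float64(0.7395449128979175), 1.0, 1.5)
-10 0.546 (np.float64(0.7135296063513067), 1.5, 1.5)
-8 0.484 (np.float64(0.6367961114845648), 1.5, 1.5)
```

The fit suggests the stack lever may sit about 5° short of fully down, perhaps lifted as the fingers opened. I'll go back for an oblique stereo measurement with the wrist camera.

Request:
play_rows(
  rows=[
    {"gripper":0.7,"dx":0.005,"dy":-0.03,"dz":0,"wx":0,"wy":-3,"wz":1},
    {"gripper":0.7,"dx":0.005,"dy":-0.03,"dz":0,"wx":0,"wy":-3,"wz":1},
    {"gripper":0.7,"dx":0.005,"dy":-0.03,"dz":0,"wx":0,"wy":-1,"wz":1},
    {"gripper":0.5,"dx":0,"dy":-0.03,"dz":-0.01,"wx":0,"wy":0,"wz":1},
    {"gripper":0.3,"dx":0,"dy":-0.03,"dz":-0.01,"wx":0,"wy":0,"wz":0},
    {"gripper":0,"dx":0,"dy":-0.03,"dz":-0.01,"wx":0,"wy":0,"wz":0},
    {"gripper":0,"dx":0,"dy":-0.03,"dz":0,"wx":0,"wy":0,"wz":0},
    {"gripper":0,"dx":0,"dy":0,"dz":0,"wx":0,"wy":0,"wz":0},
  ],
)

```text
time: 16.28
tcp_pos: [0.4559, -0.2102, 0.2036]
tcp_rot: [[0.99, 0.139, 0.007], [0.14, -0.99, -0.02], [0.005, 0.021, -1.0]]
force: [-0.9, -1.0, 0.0]
finger_gap: 0.0006
finger_force: 0.0
```

```bash
cat > st.py <<'E'
from h import *
import sys,pickle,os
s=arm.sense(); print(s['time'],s['tcp_pos'].round(4),s['tcp_rot'].round(3).tolist())
rs=pickle.load(open('rs.pkl','rb')) if os.path.exists('rs.pkl') else []
for i in range(3):
    P,_=shot('wrist',sys.argv[1])
    for k in arm.landmark_of('stack_pad','wrist')[:2]:
        a=atz(P,k['centre'],.032); print(k['score'],np.round(k['centre'],1),a.round(4),atz(P,k['centre'],.05).round(4))
        if abs(a[0]-.517)<.03 and abs(a[1]+.328)<.04: rs.append(ray(P,k['centre']))
pickle.dump(rs,open('rs.pkl','wb'))
if len(rs)>1:
    p,e=tri(rs); print('tri',p.round(4),np.round(e,4))
E
python3 st.py w12.png
```

```text
16.2833 [ 0.4559 -0.2102  0.2036] [[0.99, 0.139, 0.007], [0.14, -0.99, -0.02], [0.005, 0.021, -1.0]]
0.57 [137.2 449.7] [ 0.5166 -0.3284  0.032 ] [ 0.5175 -0.3206  0.05  ]
0.63 [138.9 452.9] [ 0.5167 -0.3269  0.032 ] [ 0.5177 -0.3189  0.05  ]
0.92 [139.5 454. ] [ 0.5173 -0.3259  0.032 ] [ 0.5182 -0.3178  0.05  ]
tri [ 0.5062 -0.4136 -0.1627] [0.     0.0004 0.0004]
```

Request:
play_rows(
  rows=[
    {"gripper":0,"dx":0,"dy":-0.03,"dz":0,"wx":0,"wy":0,"wz":0},
    {"gripper":0,"dx":0,"dy":-0.03,"dz":0,"wx":0,"wy":0,"wz":0},
    {"gripper":0,"dx":0,"dy":-0.03,"dz":0,"wx":0,"wy":0,"wz":0},
    {"gripper":0,"dx":0,"dy":-0.03,"dz":0,"wx":0,"wy":0,"wz":0},
    {"gripper":0,"dx":0,"dy":0,"dz":0,"wx":0,"wy":0,"wz":0},
  ],
)

```text
time: 17.0
tcp_pos: [0.4562, -0.3292, 0.2043]
tcp_rot: [[0.99, 0.142, 0.008], [0.142, -0.99, -0.02], [0.005, 0.021, -1.0]]
force: [-1.5, -0.3, 0.3]
finger_gap: -0.0001
finger_force: 0.0
```

```bash
python3 st.py w13.png
```

```text
17.0 [ 0.4562 -0.3292  0.2043] [[0.99, 0.142, 0.008], [0.142, -0.99, -0.02], [0.005, 0.021, -1.0]]
0.81 [118.7 322.2] [ 0.5173 -0.3274  0.032 ] [ 0.5182 -0.3267  0.05  ]
0.72 [120.9 323.7] [ 0.5163 -0.3242  0.032 ] [ 0.5173 -0.3235  0.05  ]
0.93 [119.3 328.9] [ 0.519  -0.3269  0.032 ] [ 0.5199 -0.3259  0.05  ]
tri [ 0.5173 -0.3261  0.0343] [0.0014 0.0005 0.0011 0.0012 0.0021 0.0019]
```

Stereo gives pad z = 0.034 (≈ -19°), so it's down within the noise. As the tool is right above, a light press with shut fingers, tilted away from the bin, will make sure.

Request:
play_rows(
  rows=[
    {"gripper":0,"dx":0.015,"dy":0.0005,"dz":-0.022,"wx":0.3,"wy":-2,"wz":0},
    {"gripper":0,"dx":0.015,"dy":0.0005,"dz":-0.022,"wx":0.3,"wy":-2,"wz":0},
    {"gripper":0,"dx":0.015,"dy":0.0005,"dz":-0.022,"wx":0.3,"wy":-2,"wz":0},
    {"gripper":0,"dx":0.015,"dy":0.0005,"dz":-0.022,"wx":0.3,"wy":-2,"wz":0},
    {"gripper":0,"dx":0,"dy":0,"dz":-0.022,"wx":0,"wy":0,"wz":0},
    {"gripper":0,"dx":0,"dy":0,"dz":-0.016,"wx":0,"wy":0,"wz":0},
    {"gripper":0,"dx":0,"dy":0,"dz":0,"wx":0,"wy":0,"wz":0},
    {"gripper":0,"dx":0,"dy":0,"dz":0,"wx":0,"wy":0,"wz":0},
  ],
)

```text
time: 17.97
tcp_pos: [0.5171, -0.3221, 0.0777]
tcp_rot: [[0.979, 0.143, 0.146], [0.144, -0.99, 0.004], [0.145, 0.017, -0.989]]
force: [-0.7, 0.0, 0.4]
finger_gap: -0.0005
finger_force: 0.0
```

Request:
play_rows(
  rows=[
    {"gripper":0,"dx":0,"dy":0,"dz":-0.004,"wx":0,"wy":0,"wz":0},
    {"gripper":0,"dx":0,"dy":0,"dz":-0.004,"wx":0,"wy":0,"wz":0},
    {"gripper":0,"dx":0,"dy":0,"dz":-0.004,"wx":0,"wy":0,"wz":0},
    {"gripper":0,"dx":0,"dy":0,"dz":0,"wx":0,"wy":0,"wz":0},
  ],
)

```text
time: 18.3
tcp_pos: [0.5171, -0.3225, 0.0655]
tcp_rot: [[0.979, 0.143, 0.147], [0.144, -0.99, 0.004], [0.146, 0.018, -0.989]]
force: [-0.6, -0.1, -0.3]
finger_gap: 0.0001
finger_force: 0.0
```

Request:
play_rows(
  rows=[
    {"gripper":0,"dx":0,"dy":-0.003,"dz":-0.002,"wx":0,"wy":0,"wz":0},
    {"gripper":0,"dx":0,"dy":0,"dz":-0.002,"wx":0,"wy":0,"wz":0},
    {"gripper":0,"dx":0,"dy":0,"dz":-0.001,"wx":0,"wy":0,"wz":0},
    {"gripper":0,"dx":0,"dy":0,"dz":0,"wx":0,"wy":0,"wz":0},
  ],
)

```text
time: 18.63
tcp_pos: [0.517, -0.3259, 0.0605]
tcp_rot: [[0.979, 0.142, 0.147], [0.144, -0.99, 0.003], [0.146, 0.018, -0.989]]
force: [-0.5, -0.8, -0.4]
finger_gap: 0.0005
finger_force: 0.0
```

Request:
play_rows(
  rows=[
    {"gripper":0,"dx":0,"dy":0,"dz":-0.002,"wx":0,"wy":0,"wz":0},
    {"gripper":0,"dx":0,"dy":0,"dz":0,"wx":0,"wy":0,"wz":0},
  ],
)

```text
time: 18.8
tcp_pos: [0.517, -0.3258, 0.0585]
tcp_rot: [[0.979, 0.143, 0.147], [0.144, -0.99, 0.003], [0.146, 0.018, -0.989]]
force: [0.1, 0.2, -0.2]
finger_gap: 0.0001
finger_force: 0.0
```

Request:
play_rows(
  rows=[
    {"gripper":0,"dx":0,"dy":0,"dz":-0.002,"wx":0,"wy":0,"wz":0},
    {"gripper":0,"dx":0,"dy":0,"dz":-0.002,"wx":0,"wy":0,"wz":0},
    {"gripper":0,"dx":0,"dy":0,"dz":0,"wx":0,"wy":0,"wz":0},
  ],
)

```text
time: 19.05
tcp_pos: [0.5169, -0.3257, 0.0543]
tcp_rot: [[0.979, 0.143, 0.147], [0.144, -0.99, 0.004], [0.146, 0.018, -0.989]]
force: [-0.9, 0.1, -0.4]
finger_gap: -0.0
finger_force: 0.0
```

Request:
play_rows(
  rows=[
    {"gripper":0,"dx":0,"dy":0,"dz":-0.002,"wx":0,"wy":0,"wz":0},
    {"gripper":0,"dx":0,"dy":0,"dz":-0.001,"wx":0,"wy":0,"wz":0},
    {"gripper":0,"dx":0,"dy":0,"dz":0,"wx":0,"wy":0,"wz":0},
  ],
)

```text
time: 19.3
tcp_pos: [0.5174, -0.326, 0.0522]
tcp_rot: [[0.979, 0.143, 0.148], [0.144, -0.99, 0.003], [0.147, 0.018, -0.989]]
force: [-2.6, 2.4, 10.4]
finger_gap: 0.0001
finger_force: 5.2
```

Request:
play_rows(
  rows=[
    {"gripper":0,"dx":0,"dy":0,"dz":-0.002,"wx":0,"wy":0,"wz":0},
    {"gripper":0,"dx":0,"dy":0,"dz":0,"wx":0,"wy":0,"wz":0},
  ],
)

```text
time: 19.47
tcp_pos: [0.5177, -0.3263, 0.0513]
tcp_rot: [[0.978, 0.143, 0.149], [0.144, -0.99, 0.003], [0.148, 0.018, -0.989]]
force: [-9.8, 8.1, 33.2]
finger_gap: -0.0002
finger_force: 17.3
```

The force rises stiffly (33 N), so the lever is on its stop. Retreating.

Request:
play_rows(
  rows=[
    {"gripper":0,"dx":0,"dy":0,"dz":0.01,"wx":0,"wy":0,"wz":0},
    {"gripper":0,"dx":-0.005,"dy":0,"dz":0.03,"wx":0,"wy":0,"wz":0},
    {"gripper":0,"dx":-0.01,"dy":0,"dz":0.035,"wx":0,"wy":0,"wz":0},
    {"gripper":0,"dx":-0.02,"dy":0,"dz":0.035,"wx":0,"wy":0,"wz":0},
    {"gripper":0,"dx":-0.02,"dy":0,"dz":0.035,"wx":0,"wy":0,"wz":0},
    {"gripper":0,"dx":0,"dy":0,"dz":0,"wx":0,"wy":0,"wz":0},
    {"gripper":0,"dx":0,"dy":0,"dz":0,"wx":0,"wy":0,"wz":0},
  ],
)

```text
time: 20.05
tcp_pos: [0.4622, -0.3263, 0.1966]
tcp_rot: [[0.978, 0.142, 0.151], [0.143, -0.99, 0.003], [0.15, 0.019, -0.989]]
force: [0.2, 0.6, -0.0]
finger_gap: 0.0001
finger_force: 0.0
```

```bash
python3 - <<'E'
from h import *
s=arm.sense(); print(s['time'],s['tcp_pos'],s['force'])
for c in('scene','top'):
    P,_=shot(c)
    for n in('stack','empty'):
        for k in arm.landmark_of(n+'_pad',c)[:1]: print(n,c,k['score'],np.round(k['centre'],1),[atz(P,k['centre'],z).round(3) for z in(.032,.095)])
arm.sign_off()
E
```

```text
20.05 [ 0.46218059 -0.32628918  0.19661711] [ 0.15988844  0.57197445 -0.02702585]
stack scene 0.82 [346.1 230.1] [array([ 0.521, -0.329,  0.032]), array([ 0.551, -0.344,  0.095])]
empty scene 0.61 [203.3 329.6] [array([0.484, 0.054, 0.032]), array([0.517, 0.003, 0.095])]
stack top 0.83 [234.4 473.8] [array([ 0.513, -0.331,  0.032]), array([ 0.502, -0.311,  0.095])]
empty top 0.71 [204.1 314.9] [array([0.536, 0.004, 0.032]), array([0.523, 0.003, 0.095])]
the job is handed in; nothing more can be done
```

The job is handed in at about 20 s: the stack dolly's lever was pushed down to its stop first, then the empty dolly's lever was raised to its stop, then the stack lever got a short extra press to make sure; I never touched the single-bin lever.

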